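# Wedge the rocking foot of a carved stand

## Task

The small carved stand on the marble slab has one short foot. Press gently on its corners in turn to find the one that dips, then slide the red-handled wedge, thin end first, under that foot from outside the corner until it is just snug, let go of it, and press that corner once more to show that it now rests firmly on the wedge and no longer rocks. Never press harder than about 20 N, do not shove the stand out of its place, and leave everything else on the bench where it is.

Things in the scene. Friction and masses are not known exactly. Their poses are not given: they have to be found in the camera images.
- slab: fixed flat marble slab, 300 x 300 x 15 mm, on the bench; origin at the centre of its underside, z up
- stand: loose carved wooden stand: a 100 x 100 mm block 22 mm thick on four feet with round soles (radius 8 mm), foot centres at x, y = +-37 mm. Origin: centre, at the level of the long feet's soles (on the slab's top); x, y along its sides, z up. The block's underside is 12 mm, its flat top 34 mm above the origin. 0.6 to 1 kg. It starts level on three feet of equal length
- stand_top (a point): centre of the stand's flat top (34 mm above its origin); a carved rosette, 62 mm across and 7 mm high, covers the middle: press on the flat corners, over the feet. One corner, not told which, has a foot 3 to 6.5 mm short, which does not show until pressed: it dips by that much under about 1 to 2.5 N and comes back when released; the others are firm
- wedge: loose wooden wedge, 94 mm long, 70 g. Origin on its flat sole; x along it, thin end at +x. The ramp, 24 mm wide, runs from the tip at x = +47 mm (2 mm thick) to x = -15 mm (8.2 mm thick), rising 1 in 10. Behind it a red block handle, x = -15 to -47 mm, 20 mm wide in y, 30 mm tall: grip it across y at x = -31 mm. Friction holds it where it is left
- wedge_tip (a point): middle of the wedge's thin edge, at its sole
- offcut: bystander: carved offcut block 85 x 40 x 32 mm; origin at the centre of its underside
- gouge_a: bystander: gouge lying on the bench beyond the slab, 230 mm long, 26 mm high; origin under it near its ferrule, blade to +x
- gouge_b: bystander: a second such gouge
- glue: bystander: standing glue bottle, 60 mm across, 150 mm tall; origin at the centre of its underside
- pot: bystander: terracotta cup, 80 mm across, 100 mm tall; origin at the centre of its underside
- mallet: bystander: carver's mallet standing on its head, 90 mm across, 245 mm tall; origin at the centre of its underside
- carving_a: bystander: carved scroll moulding, about 65 x 150 x 45 mm; origin at the centre of its underside
Mind the look-alikes: they are no part of the job. Leave any green or turquoise look-alike of the wedge alone. What is shaped like the stand but blue is not meant.

How it is judged:
By the outcome, as a careful person would: the job done as asked, in the order asked, and still so for the second after the job is handed in, with the robot touching nothing.
It also fails if it takes over 72 s, if anything falls off the work surface, if the arm or the gripper's body presses on something with over 40 N, if the wrist force passes 120 N, or if a joint passes its speed limit or range.

## Robot

A 7-joint arm with a two-finger parallel gripper is mounted at the origin on the work surface. World frame = base frame: x ahead of the robot, y to its left, z up, the work surface at z = 0. Lengths are in m, angles in rad, forces in N, time in s.
With the tool pointing down it reaches from about 0.4 to 0.85 m from the base axis. Payload 10.4 kg.
Tool frame: the origin (TCP) lies at the very end of the fingers, on their centre line; the grasp point (between the pads) lies 19 mm behind it; z points along the fingers, y is the line along which they close (so a half turn about z gives the same grasp; the last joint's range is limited). The gripper opens to 87 mm and grips with 3 to 60 N. Pads are 19 mm wide; open, the fingers measure 117 mm over their backs; the gripper's body (75 mm by 190 mm) begins 51 mm behind the grasp point.
Start: joints at [1.092, 0.332, -0.065, 1.46, 0.022, 1.35, -0.088], TCP at [0.275, -0.561, 0.223] pointing down, gripper open.
Joint ranges: [-2.6, 2.6], [-0.5, 2.12], [-1.47, 1.34], [0.16, 2.42], [-1.27, 4.41], [0.06, 2.06], [-2.6, 2.6]. Speed limits (rad/s): [2.22, 2.22, 2.79, 2.79, 3.14, 3.14, 3.14].

## Interface

Orientations are given as a unit quaternion [x, y, z, w].
In Python, from bench import * gives the robot as it stands.
- The arm moves only by the tool step_arm, never from a script. Its arguments are lists of equal length, an entry for each row: "delta_pos": the shift along the world's x, y, z in units of 25 mm (1.0 is 25 mm), a list of three; "turn": the turn about the world's z in units of 0.12 rad (1.0 is 0.12 rad). In form: {"delta_pos": [[tx, ty, tz], ...], "turn": [turn, ...]}. A call has 1 to 12 rows; each row shifts and turns the commanded pose from where the row before left it; what a row does not reach is not made up. A row lasts 1/10 s, in which the tool goes at most 50 mm and 8.59 degrees, less where a joint would pass 70% of its speed; a pose out of reach is approached as far as the arm can. A call with a number of a shift or a turn outside -1 to 1 is refused whole. A call with a gripper value outside its range is refused whole. "grip" is the closure, from 0 (fully open) to 1 (shut), set as the call begins (left out, the last holds). The fingers move at their own pace and stop on an object; "newtons" is the grip in N (left out, the last holds). Time passes only in rows, so rows that do not move let the fingers close. It gives the time, the measured TCP pose, the force, the opening and the grip force at its end, in the units of the state.
- read_state(): the state, without advancing time (a new reading comes with each control period).
- camera(name): name is "scene" or "top" or "wrist"; returns a dict with "image" (400x640x3 uint8, red, green, blue), "z_map" (400x640 float32, m along the optical axis (not along the pixel's ray), 0 where there is no reading), "mtx" (3x3 intrinsics, pixels), "view" (4x4, takes a point from world to camera coordinates). Camera axes: x right, y up, looking along -z (the intrinsics and any distortion apply to the point x, -y, -z); pixel columns grow to the right and rows downward; lengths in m; the calibration is good to about 2 mm. A picture is of the moment at which its call begins.
- close_job(): hands the job in; it is judged then, once.
The state is a dict: "time": time; "joint_positions": joint angles; "joint_vel": joint speeds; "joint_torque": joint torques, N m; "ee_pos": TCP position; "eef_rot": TCP orientation; "ft_force": force on the tool from outside, world axes, zero at the start; "torque": the same for the moment, N m; "width": finger opening in m; "grip_force": force on a finger pad.
Only numpy, scipy, OpenCV 4.12 (cv2) and the standard library are available. Lean on these libraries where they do the work, as an engineer would, in place of code of your own. Each camera call takes 0.05 s, during which the arm holds its last target. There are 200 camera calls.

## Working session

There is one attempt and no reset: what is moved stays moved. The work goes in short steps, Python scripts to look and compute and a tool call to move; the robot and the scene stay as the last step left them, time stands still between calls to the robot, and variables do not carry over. Pictures are saved under pics/ and viewed, at most 10 in all, crops included, and the job is handed in when it is done.

Besides the shell and the picture viewer there is one more tool, called after "Call:" by a JSON object that holds its "fn" and its "kwargs". step_arm: Moves the arm, as the interface text tells. Shifts and turns lie within -1 to 1; 1 stands for 25 mm of shift or 0.12 rad of turn. Its arguments: {"type":"object","properties":{"delta_pos":{"type":"array"},"turn":{"type":"array"},"grip":{"type":"number"},"newtons":{"type":"number"}},"required":["delta_pos","turn"]}

```bash
mkdir -p pics; ls
python3 - <<'E'
from bench import *
import cv2,numpy as np,pickle
s=read_state();print(s)
d={}
for n in("top","scene"):
    c=camera(n);d[n]=c;cv2.imwrite(f"pics/{n}0.png",c["image"][:,:,::-1]);print(n,c["mtx"],c["view"])
pickle.dump(d,open("d0.pkl","wb"))
E
```

```text
pics
{'time': 0.0, 'joint_positions': array([ 1.09240177,  0.33290948, -0.06470842,  1.46100751,  0.02161298,
        1.3499144 , -0.08850244]), 'joint_vel': array([-1.09646441e-03,  1.09967496e-04,  1.49820719e-03, -1.86435643e-03,
        8.53611303e-04, -2.25213788e-05,  9.11218573e-05]), 'joint_torque': array([-3.82087173e-04, -6.23251820e+01,  2.43303704e-02, -3.89907646e+01,
       -6.12981780e-02,  3.95247561e-02,  1.64611438e-04]), 'ee_pos': array([ 0.27491583, -0.56081652,  0.2216989 ]), 'eef_rot': array([ 9.74139851e-01,  2.25944587e-01, -2.14827147e-04, -7.40770142e-04]), 'ft_force': array([ 0.2321048 , -0.32387296, -0.29489234]), 'torque': array([-0.02039194,  0.03169509,  0.05755605]), 'grip_force': 0.0, 'width': 0.08708192125378722}
top [[363.31616501   0.         313.92145518]
 [  0.         363.31616501 202.02969883]
 [  0.           0.           1.        ]] [[-0.01385899 -0.99966082 -0.02204954  0.0374947 ]
 [ 0.9846779  -0.01747827  0.17350488 -0.55577023]
 [-0.17383142 -0.01930709  0.98458614 -0.9919648 ]
 [ 0.          0.          0.          1.        ]]
scene [[369.70152159   0.         318.37630418]
 [  0.         369.70152159 201.57182826]
 [  0.           0.           1.        ]] [[-0.87659067  0.48108982  0.01189041  0.48571821]
 [-0.36369989 -0.67847066  0.6382789   0.17110129]
 [ 0.31513678  0.55518478  0.76971337 -1.58410879]
 [ 0.          0.          0.          1.        ]]
```

View pics/top0.png

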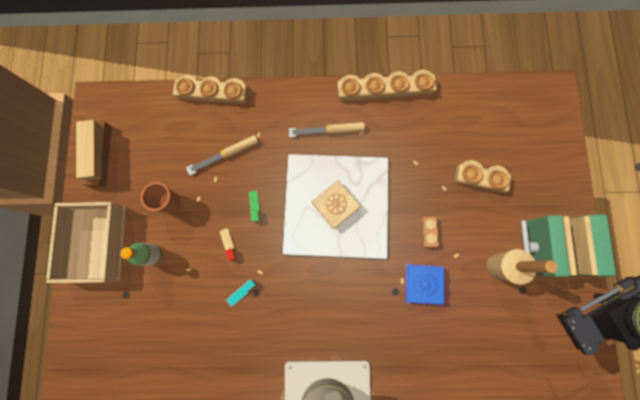

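View pics/scene0.png

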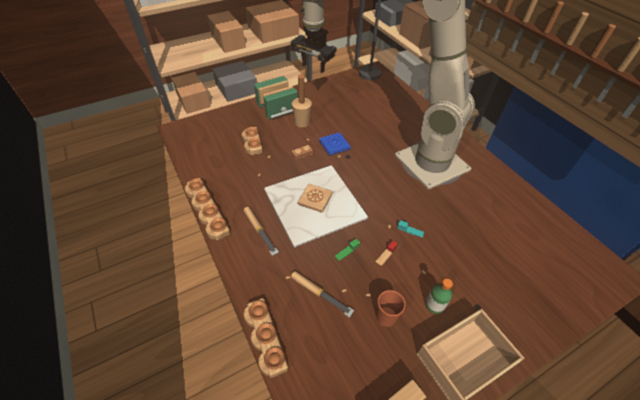

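The top view shows three wedge-shaped things: one green at (254,206), one turquoise at (240,293), and one with a red handle at (231,254) and bare wood ramp at (226,238). The red-handled one is the wedge. There are two stand shapes: a wooden one on the slab at (336,204), which is meant, and a blue one at (425,285), which is not. I'll confirm this in a crop and measure.

```bash
cat > h.py <<'E'
import cv2,numpy as np
def ray(c,uv,z):
    "pixels -> world points on plane z"
    uv=np.atleast_2d(np.asarray(uv,float)); K=c["mtx"];V=c["view"];R=V[:3,:3];o=-R.T@V[:3,3]
    d=np.c_[(uv[:,0]-K[0,2])/K[0,0],-(uv[:,1]-K[1,2])/K[1,1],-np.ones(len(uv))]@R
    return o+d*((z-o[2])/d[:,2])[:,None]
def cloud(c):
    "world point per pixel"
    h,w=c["z_map"].shape;K=c["mtx"];V=c["view"];u,v=np.meshgrid(np.arange(w),np.arange(h));Z=c["z_map"]
    p=np.stack([(u-K[0,2])/K[0,0]*Z,-(v-K[1,2])/K[1,1]*Z,-Z],-1)
    return (p-V[:3,3])@V[:3,:3]
def big(m):
    cs=cv2.findContours(m.astype(np.uint8),0,1)[0];return max(cs,key=cv2.contourArea)
E
python3 - <<'E'
import pickle;from h import *
d=pickle.load(open("d0.pkl","rb"));c=d["top"];P=cloud(c);I=c["image"];hsv=cv2.cvtColor(I,cv2.COLOR_RGB2HSV)
np.set_printoptions(precision=4,suppress=True)
roi=np.zeros(I.shape[:2],bool);roi[150:265,280:395]=1
m=roi&(hsv[...,1]>70)&(P[...,2]>0.035)
k=big(m);r=cv2.minAreaRect(k);b=cv2.boxPoints(r);w=ray(c,b,.049);print("stand",r,w,w.mean(0),np.linalg.norm(np.diff(w,axis=0),axis=1),np.median(P[m][:,2]))
m2=roi&(hsv[...,1]<60)&(hsv[...,2]>150);r=cv2.minAreaRect(big(m2));w=ray(c,cv2.boxPoints(r),.015);print("slab",w,w.mean(0))
roi[:]=0;roi[222:268,212:242]=1
h=hsv[...,0];red=roi&((h<5)|(h>174))&(hsv[...,1]>200)&(hsv[...,2]>120)
wood=roi&(h>8)&(h<28)&(hsv[...,2]>150)
for n,mm,z in(("red",red,.03),("wood",wood,.005)):
    r=cv2.minAreaRect(big(mm));w=ray(c,cv2.boxPoints(r),z);print(n,r,w,w.mean(0),P[mm][:,2].max())
a=cv2.resize(I[215:275,200:280],None,fx=5,fy=5,interpolation=2);e=cv2.resize(I[165:245,296:376],(400,300));
cv2.imwrite("pics/crop.png",np.hstack([a,cv2.resize(I[160:250,276:396],(400,300),interpolation=2)])[:,:,::-1])
E
```

```text
stand ((335.71533203125, 204.09654235839844), (35.10951614379883, 34.89842987060547), 50.710594177246094) [[ 0.5578  0.0368  0.049 ]
 [ 0.6213 -0.0422  0.049 ]
 [ 0.5406 -0.1034  0.049 ]
 [ 0.4787 -0.0251  0.049 ]] [ 0.5496 -0.0335  0.049 ] [0.1013 0.1013 0.0999] 0.04975730052696528
slab [[ 0.4071  0.1248  0.015 ]
 [ 0.7133  0.1146  0.015 ]
 [ 0.6953 -0.203   0.015 ]
 [ 0.3924 -0.1777  0.015 ]] [ 0.552  -0.0353  0.015 ]
red ((229.95001220703125, 254.3500213623047), (8.854375839233398, 5.375871658325195), 71.56504821777344) [[0.4216 0.283  0.03  ]
 [0.4263 0.2685 0.03  ]
 [0.4023 0.2598 0.03  ]
 [0.3977 0.2743 0.03  ]] [0.412  0.2714 0.03  ] 0.034678996286162445
wood ((226.5, 244.5), (45.0, 29.0), 90.0) [[0.5091 0.334  0.005 ]
 [0.5076 0.2472 0.005 ]
 [0.3759 0.2444 0.005 ]
 [0.3771 0.3293 0.005 ]] [0.4424 0.2887 0.005 ] 1.0739303890523053
```

View pics/crop.png

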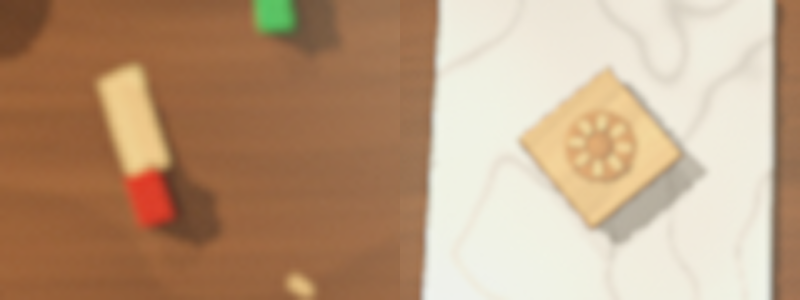

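The crop confirms it: the red-handled wedge has its tip at top px about (224,229) and its handle back at about (231,260). The wooden stand is on the slab, turned about 45°. Next I'll measure the wedge axis and the tall obstacles.

Run:
```python
import pickle;from h import *
d=pickle.load(open("d0.pkl","rb"));c=d["top"];P=cloud(c)
np.set_printoptions(precision=4,suppress=True)
t=ray(c,[224.4,229.4],.002)[0];hk=ray(c,[229.95,254.35],.03)[0];a=(t-hk)[:2];print("tip",t,"handle",hk,"len(78)",np.hypot(*a),"angle",np.degrees(np.arctan2(a[1],a[0])))
for n,(u0,u1,v0,v1) in dict(mallet=(485,560,240,290),glue=(115,165,235,275),pot=(135,180,175,220)).items():
    q=P[v0:v1,u0:u1].reshape(-1,3);q=q[(q[:,2]>.05)&(q[:,2]<.3)];print(n,q.min(0),q.max(0),np.median(q,0))
C=np.array([.5496,-.0335])
for n,k in zip("ABCD",[(.5578,.0368),(.6213,-.0422),(.5406,-.1034),(.4787,-.0251)]):
    f=C+.74*(np.array(k)-C);print(n,f,np.degrees(np.arctan2(*(f-C)[::-1])))
```

```text
tip [0.4867 0.297  0.002 ] handle [0.412  0.2714 0.03  ] len(78) 0.07898536797877052 angle 18.8976920865672
mallet [ 0.323  -0.6115  0.0501] [ 0.4378 -0.4522  0.2486] [ 0.3736 -0.4926  0.1107]
glue [0.3851 0.4779 0.051 ] [0.4454 0.5304 0.1534] [0.4135 0.497  0.103 ]
pot [0.5325 0.4271 0.05  ] [0.6096 0.506  0.1036] [0.573  0.4809 0.0827]
A [0.5557 0.0185] 83.34691508075358
B [ 0.6027 -0.0399] -6.918386406693673
C [ 0.5429 -0.0852] -97.33677380954612
D [ 0.4971 -0.0273] 173.24328014934517
```

Call:
{"fn": "step_arm", "kwargs": {"delta_pos": [[0,0,1],[0,0,1],[0,0,1],[0,0,1]], "turn": [0,0,0,0], "grip": 1, "newtons": 10}}

```text
time: 0.5
ee_pos: [0.275, -0.561, 0.3231]
eef_rot: [0.974, 0.226, -0.0, -0.0]
ft_force: [0.6, 0.5, -0.2]
width: 0.0627
grip_force: 0.0
```

Call:
{"fn": "step_arm", "kwargs": {"delta_pos": [[0.536,0.952,0],[0.536,0.952,0],[0.536,0.952,0],[0.536,0.952,0],[0.536,0.952,0],[0.536,0.952,0],[0.536,0.952,0],[0.536,0.952,0],[0.536,0.952,0],[0.536,0.952,0],[0.536,0.952,0],[0.536,0.952,0]], "turn": [-1,0,0,0,0,0,0,0,0,0,0,0]}}

```text
time: 1.7
ee_pos: [0.4362, -0.2745, 0.3223]
eef_rot: [0.986, 0.167, -0.0, -0.0]
ft_force: [0.6, -0.1, 0.1]
width: 0.0004
grip_force: 0.0
```

Call:
{"fn": "step_arm", "kwargs": {"delta_pos": [[0.536,0.952,-0.5],[0.536,0.952,-0.5],[0.536,0.952,-1],[0.536,0.952,-1],[0.536,0.952,-1],[0.536,0.952,-1],[0.536,0.952,-1],[0.536,0.952,-1],[0,0,-1],[0,0,-1],[0,0,-1],[0,0,0]], "turn": [0,0,0,0,0,0,0,0,0,0,0,0]}}

```text
time: 2.9
ee_pos: [0.5406, -0.0849, 0.0692]
eef_rot: [0.986, 0.167, -0.003, -0.001]
ft_force: [-0.9, 0.4, 1.5]
width: 0.0007
grip_force: 0.0
```

Run:
```python
from bench import *
import cv2,pickle
s=read_state();print(s["time"],s["ee_pos"],s["ft_force"],s["width"])
c=camera("wrist");pickle.dump(c,open("w1.pkl","wb"));cv2.imwrite("pics/w1.png",c["image"][:,:,::-1])
```

```text
2.9 [ 0.54057682 -0.08490616  0.0691938 ] [-0.88941354  0.42896559  1.47307462] 0.0007437056504762264
```

View pics/w1.png

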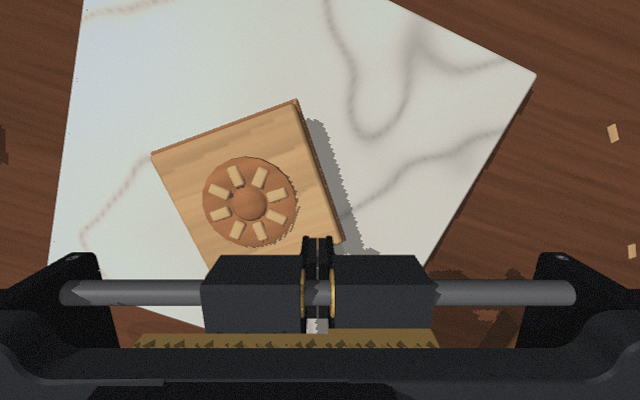

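The wrist view shows the closed fingertips (318,245) just inside the stand's right-hand corner at (340,240), clear of the rosette at (250,202). I'll lower in small steps and read the force.

Call:
{"fn": "step_arm", "kwargs": {"delta_pos": [[0,0,-0.2],[0,0,-0.2],[0,0,-0.1],[0,0,0],[0,0,0]], "turn": [0,0,0,0,0]}}

```text
time: 3.45
ee_pos: [0.5433, -0.0852, 0.0604]
eef_rot: [0.986, 0.167, 0.0, 0.0]
ft_force: [-1.2, -0.5, 0.1]
width: 0.0005
grip_force: 0.0
```

Call:
{"fn": "step_arm", "kwargs": {"delta_pos": [[0,0,-0.1],[0,0,0]], "turn": [0,0]}}

```text
time: 3.65
ee_pos: [0.543, -0.0852, 0.0574]
eef_rot: [0.986, 0.167, -0.0, 0.0]
ft_force: [-0.1, 0.0, 1.5]
width: 0.0005
grip_force: 0.0
```

Call:
{"fn": "step_arm", "kwargs": {"delta_pos": [[0,0,-0.04],[0,0,0]], "turn": [0,0]}}

```text
time: 3.85
ee_pos: [0.5431, -0.0852, 0.0565]
eef_rot: [0.986, 0.167, -0.0, 0.0]
ft_force: [0.1, 0.5, 0.5]
width: 0.0003
grip_force: 0.0
```

Call:
{"fn": "step_arm", "kwargs": {"delta_pos": [[0,0,-0.04],[0,0,0]], "turn": [0,0]}}

```text
time: 4.05
ee_pos: [0.5431, -0.0852, 0.0555]
eef_rot: [0.986, 0.167, -0.0, 0.0]
ft_force: [-0.2, 0.3, -0.8]
width: 0.0005
grip_force: 0.0
```

Call:
{"fn": "step_arm", "kwargs": {"delta_pos": [[0,0,-0.1],[0,0,-0.1],[0,0,0],[0,0,0]], "turn": [0,0,0,0]}}

```text
time: 4.45
ee_pos: [0.543, -0.0852, 0.0504]
eef_rot: [0.986, 0.167, -0.0, -0.0]
ft_force: [1.1, 0.2, 0.1]
width: 0.0003
grip_force: 0.0
```

Call:
{"fn": "step_arm", "kwargs": {"delta_pos": [[0,0,-0.04],[0,0,0]], "turn": [0,0]}}

```text
time: 4.65
ee_pos: [0.5431, -0.0852, 0.0495]
eef_rot: [0.986, 0.167, -0.0, 0.0]
ft_force: [-0.2, -1.0, 0.3]
width: 0.001
grip_force: 0.0
```

Call:
{"fn": "step_arm", "kwargs": {"delta_pos": [[0,0,-0.02],[0,0,0]], "turn": [0,0]}}

```text
time: 4.85
ee_pos: [0.5432, -0.0852, 0.0491]
eef_rot: [0.986, 0.167, 0.0, 0.0]
ft_force: [-0.8, 1.1, 0.4]
width: 0.0007
grip_force: 0.1
```

Call:
{"fn": "step_arm", "kwargs": {"delta_pos": [[0,0,-0.02],[0,0,0]], "turn": [0,0]}}

```text
time: 5.05
ee_pos: [0.5432, -0.0854, 0.0487]
eef_rot: [0.986, 0.167, 0.0, 0.0]
ft_force: [-0.4, 0.3, 2.0]
width: 0.0004
grip_force: 0.8
```

Call:
{"fn": "step_arm", "kwargs": {"delta_pos": [[0,0,-0.02],[0,0,0],[0,0,0]], "turn": [0,0,0]}}

```text
time: 5.35
ee_pos: [0.5432, -0.0855, 0.0482]
eef_rot: [0.986, 0.167, 0.0, 0.0]
ft_force: [-0.4, -1.6, 2.7]
width: 0.0009
grip_force: 1.3
```

Call:
{"fn": "step_arm", "kwargs": {"delta_pos": [[0,0,-0.02],[0,0,0],[0,0,0]], "turn": [0,0,0]}}

```text
time: 5.65
ee_pos: [0.5433, -0.0853, 0.0476]
eef_rot: [0.986, 0.167, 0.0, 0.0]
ft_force: [-0.3, -2.3, 2.3]
width: 0.0003
grip_force: 1.4
```

Call:
{"fn": "step_arm", "kwargs": {"delta_pos": [[0,0,-0.02],[0,0,0],[0,0,0]], "turn": [0,0,0]}}

```text
time: 5.95
ee_pos: [0.5432, -0.0852, 0.0471]
eef_rot: [0.986, 0.167, 0.0, 0.0]
ft_force: [0.0, -1.5, 2.0]
width: 0.0006
grip_force: 1.4
```

Call:
{"fn": "step_arm", "kwargs": {"delta_pos": [[0,0,-0.02],[0,0,0],[0,0,0]], "turn": [0,0,0]}}

```text
time: 6.25
ee_pos: [0.5432, -0.0854, 0.0466]
eef_rot: [0.986, 0.167, 0.0, 0.0]
ft_force: [-0.3, -3.0, 3.7]
width: 0.0004
grip_force: 2.0
```

Call:
{"fn": "step_arm", "kwargs": {"delta_pos": [[0,0,-0.02],[0,0,0],[0,0,0]], "turn": [0,0,0]}}

```text
time: 6.55
ee_pos: [0.5433, -0.0855, 0.0464]
eef_rot: [0.986, 0.167, 0.0, 0.0]
ft_force: [-1.4, -3.4, 6.8]
width: 0.0005
grip_force: 3.6
```

Call:
{"fn": "step_arm", "kwargs": {"delta_pos": [[0,0,-0.02],[0,0,0],[0,0,0]], "turn": [0,0,0]}}

```text
time: 6.85
ee_pos: [0.5433, -0.0856, 0.0462]
eef_rot: [0.986, 0.167, 0.0, 0.0]
ft_force: [-2.7, -3.7, 11.6]
width: 0.0006
grip_force: 5.4
```

Run:
```python
from bench import *
import pickle
c=camera("top");pickle.dump(c,open("t_pressC.pkl","wb"));s=read_state();print(s["time"],s["ee_pos"],s["ft_force"])
```

```text
6.9 [ 0.54330897 -0.08558793  0.04625087] [-2.99563296 -4.24767882 10.31560045]
```

Call:
{"fn": "step_arm", "kwargs": {"delta_pos": [[0,0,0.1],[0,0,0.2],[0,0,0.3],[-0.9,0.2,0.3],[-0.9,1.1,0],[0,1,-0.2],[0,0,-0.2],[0,0,-0.1],[0,0,0]], "turn": [0,0,0,0,0,0,0,0,0]}}

```text
out of range: a shift must lie within [-1, 1]
```

Call:
{"fn": "step_arm", "kwargs": {"delta_pos": [[0,0,0.1],[0,0,0.2],[0,0,0.3],[-0.92,0.7,0.3],[-0.92,0.8,0],[0,0.82,-0.2],[0,0,-0.2],[0,0,-0.14],[0,0,0],[0,0,0]], "turn": [0,0,0,0,0,0,0,0,0,0]}}

```text
time: 7.9
ee_pos: [0.4972, -0.028, 0.0545]
eef_rot: [0.986, 0.167, -0.0, -0.0]
ft_force: [0.4, -0.7, 0.4]
width: 0.0002
grip_force: 0.0
```

Call:
{"fn": "step_arm", "kwargs": {"delta_pos": [[0,0,-0.1],[0,0,-0.04],[0,0,0],[0,0,0]], "turn": [0,0,0,0]}}

```text
time: 8.3
ee_pos: [0.4972, -0.0272, 0.0511]
eef_rot: [0.986, 0.167, 0.0, 0.0]
ft_force: [0.5, -1.1, 0.1]
width: 0.0004
grip_force: 0.0
```

Call:
{"fn": "step_arm", "kwargs": {"delta_pos": [[0,0,-0.04],[0,0,-0.02],[0,0,0],[0,0,0]], "turn": [0,0,0,0]}}

```text
time: 8.7
ee_pos: [0.4971, -0.0272, 0.0496]
eef_rot: [0.986, 0.167, 0.0, 0.0]
ft_force: [-0.9, 0.6, 0.5]
width: 0.0004
grip_force: 0.0
```

Call:
{"fn": "step_arm", "kwargs": {"delta_pos": [[0,0,-0.02],[0,0,0],[0,0,0]], "turn": [0,0,0]}}

```text
time: 9.0
ee_pos: [0.4972, -0.0272, 0.0492]
eef_rot: [0.986, 0.167, 0.0, 0.0]
ft_force: [-0.7, -0.1, 0.8]
width: 0.0003
grip_force: 0.7
```

Call:
{"fn": "step_arm", "kwargs": {"delta_pos": [[0,0,-0.02],[0,0,0],[0,0,0]], "turn": [0,0,0]}}

```text
time: 9.3
ee_pos: [0.4972, -0.0273, 0.049]
eef_rot: [0.986, 0.167, 0.0, 0.0]
ft_force: [-2.3, 0.5, 6.7]
width: 0.0006
grip_force: 3.4
```

Call:
{"fn": "step_arm", "kwargs": {"delta_pos": [[0,0,0.1],[0,0,0.2],[0,0,0.3],[0.74,0.6,0],[0.8,0.6,0],[0.8,0.63,-0.2],[0,0,-0.2],[0,0,-0.1],[0,0,0],[0,0,0]], "turn": [0,0,0,0,0,0,0,0,0,0]}}

```text
time: 10.3
ee_pos: [0.5552, 0.0177, 0.0512]
eef_rot: [0.986, 0.167, -0.0, 0.0]
ft_force: [-0.9, 1.6, 0.2]
width: 0.0004
grip_force: 0.0
```

Call:
{"fn": "step_arm", "kwargs": {"delta_pos": [[0,0,-0.04],[0,0,-0.04],[0,0,0],[0,0,0]], "turn": [0,0,0,0]}}

```text
time: 10.7
ee_pos: [0.5557, 0.0183, 0.0493]
eef_rot: [0.986, 0.167, 0.0, 0.0]
ft_force: [0.1, 0.4, 0.9]
width: 0.0007
grip_force: 0.9
```

Call:
{"fn": "step_arm", "kwargs": {"delta_pos": [[0,0,-0.02],[0,0,0],[0,0,0]], "turn": [0,0,0]}}

```text
time: 11.0
ee_pos: [0.5557, 0.0183, 0.049]
eef_rot: [0.986, 0.167, 0.0, 0.0]
ft_force: [-3.0, -1.1, 5.7]
width: 0.0005
grip_force: 3.2
```

A is firm. B is at delta (0.047, −0.058).

Call:
{"fn": "step_arm", "kwargs": {"delta_pos": [[0,0,0.1],[0,0,0.2],[0,0,0.3],[0.6,-0.7,0],[0.6,-0.8,0],[0.68,-0.83,-0.2],[0,0,-0.2],[0,0,-0.1],[0,0,0],[0,0,0]], "turn": [0,0,0,0,0,0,0,0,0,0]}}

```text
time: 12.0
ee_pos: [0.6024, -0.0386, 0.0514]
eef_rot: [0.986, 0.168, 0.0, -0.0]
ft_force: [-0.7, 0.8, 0.5]
width: 0.0004
grip_force: 0.0
```

Call:
{"fn": "step_arm", "kwargs": {"delta_pos": [[0,0,-0.04],[0,0,-0.04],[0,0,0],[0,0,0]], "turn": [0,0,0,0]}}

```text
time: 12.4
ee_pos: [0.6027, -0.0394, 0.0492]
eef_rot: [0.986, 0.167, 0.0, -0.0]
ft_force: [-0.2, 0.8, 1.7]
width: 0.0003
grip_force: 0.6
```

Call:
{"fn": "step_arm", "kwargs": {"delta_pos": [[0,0,-0.02],[0,0,0],[0,0,0]], "turn": [0,0,0]}}

```text
time: 12.7
ee_pos: [0.6028, -0.0395, 0.0491]
eef_rot: [0.986, 0.167, 0.0, 0.0]
ft_force: [-1.5, 0.7, 4.6]
width: 0.0005
grip_force: 2.6
```

Only C dips, going from 0.049 to about 0.0464 before it becomes firm. A, B and D are all firm at 0.049. So C (−y side) has the short foot, about 3 mm short. Next I'll fetch the wedge.

Call:
{"fn": "step_arm", "kwargs": {"delta_pos": [[0,0,0.2],[0,0,0.5],[0,0,1],[0,0,1],[-0.588,0.957,1],[-0.588,0.957,0.5],[-0.588,0.957,0],[-0.588,0.957,0],[-0.588,0.957,0],[-0.588,0.957,0],[-0.588,0.957,0],[-0.588,0.957,0]], "turn": [0,0,0,0,0,0,0,0,0,0,0,0]}}

```text
time: 13.9
ee_pos: [0.4845, 0.1526, 0.1546]
eef_rot: [0.986, 0.167, 0.001, 0.0]
ft_force: [0.7, 1.0, -0.2]
width: 0.0005
grip_force: 0.0
```

Call:
{"fn": "step_arm", "kwargs": {"delta_pos": [[-0.588,0.957,0],[-0.588,0.957,0],[-0.588,0.957,0],[-0.588,0.957,0],[-0.588,0.957,0],[0,0,0],[0,0,0],[0,0,0],[0,0,0]], "turn": [0,0,0,0,0,0,0,0,0], "grip": 0}}

```text
time: 14.8
ee_pos: [0.4122, 0.2704, 0.1537]
eef_rot: [0.986, 0.166, 0.0, 0.0]
ft_force: [-0.9, 0.3, 0.2]
width: 0.0643
grip_force: 0.0
```

Run:
```python
from bench import *
from h import *
import pickle
np.set_printoptions(precision=4,suppress=True)
s=read_state();print(s["time"],s["ee_pos"],s["eef_rot"],s["width"],s["joint_positions"])
c=camera("wrist");pickle.dump(c,open("w2.pkl","wb"));cv2.imwrite("pics/w2.png",c["image"][:,:,::-1])
hsv=cv2.cvtColor(c["image"],cv2.COLOR_RGB2HSV);h=hsv[...,0]
red=((h<5)|(h>174))&(hsv[...,1]>180)&(hsv[...,2]>90)
r=cv2.minAreaRect(big(red));print(r);w=ray(c,cv2.boxPoints(r),.03);print(w,w.mean(0))
```

```text
14.8 [0.4122 0.2704 0.1537] [0.9861 0.1662 0.0001 0.0002] 0.06434017099726244 [ 0.0091  0.1585 -0.7316  1.8599  0.1155  1.1658 -1.9987]
((314.0, 193.0), (32.0, 18.0), 90.0)
[[0.4276 0.2896 0.03  ]
 [0.4336 0.2724 0.03  ]
 [0.4013 0.261  0.03  ]
 [0.3951 0.2788 0.03  ]] [0.4144 0.2755 0.03  ]
```

View pics/w2.png

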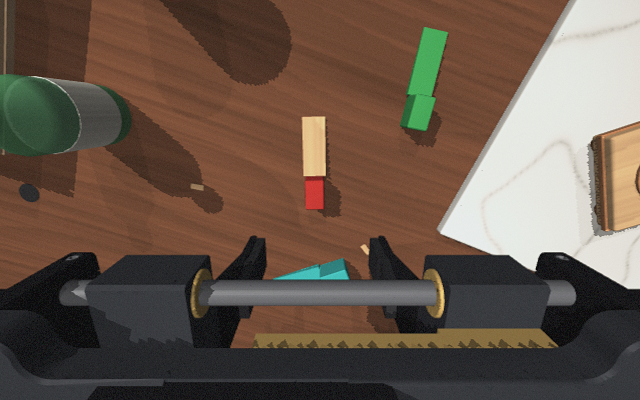

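The wrist view shows the wedge lined up with the tool: red handle at (314,193) and ramp tip at (314,118). The turquoise look-alike at (310,270) and the green one at (425,80) are clear of it. I'll go down and grip.

Call:
{"fn": "step_arm", "kwargs": {"delta_pos": [[0.07,0.16,-1],[0,0,-1],[0,0,-1],[0,0,-1],[0,0,-1],[0,0,-0.5],[0,0,-0.33],[0,0,0],[0,0,0]], "turn": [0,0,0,0,0,0,0,0,0]}}

```text
time: 15.75
ee_pos: [0.4138, 0.2756, 0.0086]
eef_rot: [0.986, 0.167, 0.001, -0.0]
ft_force: [-0.7, 0.4, 0.2]
width: 0.0869
grip_force: 0.0
```

Call:
{"fn": "step_arm", "kwargs": {"delta_pos": [[0,0,0],[0,0,0],[0,0,0],[0,0,0],[0,0,0],[0,0,0],[0,0,0],[0,0,0],[0,0,0],[0,0,0]], "turn": [0,0,0,0,0,0,0,0,0,0], "grip": 1, "newtons": 15}}

```text
time: 16.75
ee_pos: [0.4133, 0.2753, 0.0078]
eef_rot: [0.986, 0.167, 0.0, 0.0]
ft_force: [0.6, -0.5, 0.9]
width: 0.0197
grip_force: 15.0
```

Call:
{"fn": "step_arm", "kwargs": {"delta_pos": [[0,0,0.3],[0,0,0.7],[0,0,1],[0,0,1],[0,0,1],[0,0,0.5],[0,-0.935,0],[0.2315,-0.935,0],[0.2315,-0.935,0],[0.2315,-0.935,0],[0.2315,-0.935,0],[0.2315,-0.935,0]], "turn": [0,0,0,0,0,0,0.4625,0.4625,0.4625,0.4625,0.4625,0.4625]}}

```text
time: 17.95
ee_pos: [0.4421, 0.134, 0.1201]
eef_rot: [0.944, 0.329, -0.0, 0.0]
ft_force: [0.1, 0.0, -0.9]
width: 0.02
grip_force: 15.0
```

Call:
{"fn": "step_arm", "kwargs": {"delta_pos": [[0.2315,-0.935,0],[0.2315,-0.935,0],[0.2315,-0.935,0],[0.2315,-0.935,0],[0.2315,-0.935,0],[0.2315,-0.935,0],[0.2315,-0.935,0],[0.2315,-0.935,0],[0.2315,-0.935,0],[0.2315,-0.935,0],[0.2315,-0.935,0],[0.2315,-0.935,0]], "turn": [0.4625,0.4625,0.4625,0.4625,0.4625,0.4625,0.4625,0.4625,0.4625,0.4625,0.4625,0.4625]}}

```text
time: 19.15
ee_pos: [0.5115, -0.1464, 0.12]
eef_rot: [0.785, 0.62, -0.0, -0.0]
ft_force: [-0.1, -0.3, 0.6]
width: 0.0198
grip_force: 15.0
```

Call:
{"fn": "step_arm", "kwargs": {"delta_pos": [[0.463,-0.935,0],[0.2315,-0.935,0],[0,0,0],[0,0,0]], "turn": [0.4625,0.4625,0,0]}}

```text
time: 19.55
ee_pos: [0.5287, -0.1921, 0.1198]
eef_rot: [0.75, 0.661, -0.0, -0.001]
ft_force: [-0.5, 1.6, -0.3]
width: 0.0199
grip_force: 15.0
```

Run:
```python
from bench import *
from h import *
import pickle
s=read_state();print(s["time"],s["ee_pos"],s["eef_rot"],s["width"],s["joint_positions"])
c=camera("wrist");pickle.dump(c,open("w3.pkl","wb"));cv2.imwrite("pics/w3.png",c["image"][:,:,::-1])
```

```text
19.55 [ 0.52867205 -0.19209324  0.11977537] [ 7.50363255e-01  6.61025445e-01 -3.03268140e-05 -5.88223760e-04] 0.01988486492778647 [ 0.65689289  0.31418437 -0.45818531  1.73455022  0.15108883  1.12890592
  0.02673164]
```

View pics/w3.png

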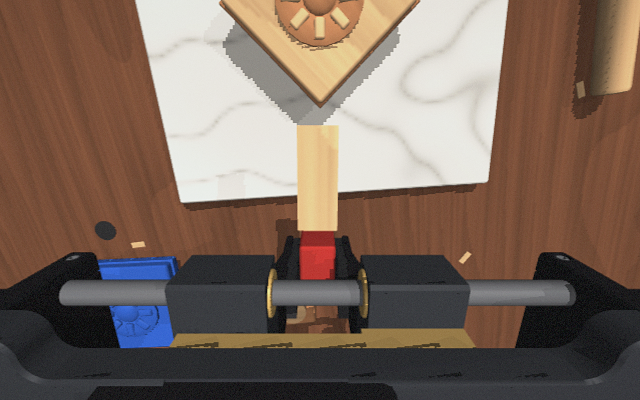

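The view shows the wedge held square, with its tip edge at (318,125) and the ramp along column 318. It points at the stand corner at (321,103), whose top edges run to (222,4) and (417,4). I'll measure the offsets.

Run:
```python
import pickle;from h import *
np.set_printoptions(precision=4,suppress=True)
c=pickle.load(open("w3.pkl","rb"));P=cloud(c);hsv=cv2.cvtColor(c["image"],cv2.COLOR_RGB2HSV)
m=(abs(P[...,2]-.049)<.004)&(hsv[...,1]>70);m[118:]=0;m=m.astype(np.uint8)
k=big(m)[:,0].astype(float);w=ray(c,k,.049)[:,:2]
uL=k[(k[:,1]<90)&(k[:,1]>6)];v=k[:,1]
def line(sel):
    l=cv2.fitLine(ray(c,k[sel],.049)[:,:2].astype(np.float32),cv2.DIST_HUBER,0,.01,.01).ravel();return l
side=(v>10)&(v<92);L=line(side&(k[:,0]<310));R=line(side&(k[:,0]>330))
t=np.linalg.solve(np.c_[L[:2],-R[:2]],R[2:]-L[2:]);cor=L[2:]+t[0]*L[:2]
dL=L[:2]*np.sign(L[1]);dR=R[:2]*np.sign(R[1]);b=(dL+dR);b/=np.linalg.norm(b)
print("corner",cor,"angle between",np.degrees(np.arccos(dL@dR)),"heading",np.degrees(np.arctan2(b[1],b[0])),"foot",cor+.0184*b,"centre",cor+.0707*b)
ft=cor+.0184*b;tip=ray(c,[318,125],.114)[0,:2];tcp=np.array([.5287,-.1921]);d=tip-tcp
print("tip",tip,"tip-tcp",np.hypot(*d),"heading",np.degrees(np.arctan2(d[1],d[0])))
n=np.array([-b[1],b[0]]);print("lateral tcp rel foot line",(tcp-ft)@n,"tip lateral",(tip-ft)@n,"along tip to foot",(ft-tip)@b)
```

```text
corner [ 0.5424 -0.1022] angle between 90.19713 heading 83.35517 foot [ 0.5446 -0.0839] centre [ 0.5506 -0.0319]
tip [ 0.5389 -0.1153] tip-tcp 0.07752133564721768 heading 82.42889564951648
lateral tcp rel foot line 0.003235752123152476 tip lateral 0.0019825407975733234 along tip to foot 0.03182269878100549
```

Call:
{"fn": "step_arm", "kwargs": {"delta_pos": [[0.1,0,-1],[0,0,-1],[0,0,-1],[0,0,-0.5],[0,0,-0.2],[0,0,0],[0,0,0]], "turn": [0.1,0,0,0,0,0,0]}}

```text
time: 20.3
ee_pos: [0.5323, -0.1922, 0.0289]
eef_rot: [0.746, 0.666, 0.0, 0.001]
ft_force: [0.2, -0.9, -1.1]
width: 0.0198
grip_force: 15.0
```

Call:
{"fn": "step_arm", "kwargs": {"delta_pos": [[0,0,-0.08],[0,0,-0.04],[0,0,0],[0,0,0]], "turn": [0,0,0,0]}}

```text
time: 20.7
ee_pos: [0.5316, -0.1922, 0.025]
eef_rot: [0.746, 0.666, 0.0, 0.0]
ft_force: [0.1, 0.4, -1.4]
width: 0.0199
grip_force: 15.0
```

Call:
{"fn": "step_arm", "kwargs": {"delta_pos": [[0,0,-0.06],[0,0,0],[0.023,0.2,0],[0.023,0.2,0],[0.023,0.2,0],[0,0,0],[0,0,0]], "turn": [0,0,0,0,0,0,0]}}

```text
time: 21.4
ee_pos: [0.5333, -0.177, 0.0234]
eef_rot: [0.746, 0.666, 0.0, 0.0]
ft_force: [0.5, 0.9, -0.4]
width: 0.0198
grip_force: 15.0
```

Call:
{"fn": "step_arm", "kwargs": {"delta_pos": [[0,0,0],[0,0,0],[0,0,0],[0,0,0]], "turn": [0,0,0,0], "grip": 0.65}}

```text
time: 21.8
ee_pos: [0.5333, -0.1773, 0.0233]
eef_rot: [0.746, 0.666, 0.0, 0.0]
ft_force: [0.3, 0.6, 0.5]
width: 0.0298
grip_force: 0.0
```

Call:
{"fn": "step_arm", "kwargs": {"delta_pos": [[0,0,0],[0,0,0],[0,0,0],[0,0,0],[0,0,0],[0,0,0]], "turn": [0,0,0,0,0,0], "grip": 1, "newtons": 10}}

```text
time: 22.4
ee_pos: [0.5333, -0.1772, 0.0233]
eef_rot: [0.746, 0.666, 0.0, 0.0]
ft_force: [0.2, 0.2, -0.2]
width: 0.02
grip_force: 10.0
```

```bash
cat > f.py <<'E'
from bench import *
import numpy as np
F=[];X=[]
for i in range(6): camera("top") if i else None; s=read_state();F.append(s["ft_force"]);X.append(s["ee_pos"])
print(round(s["time"],2),"F",np.mean(F,0).round(2),"+-",np.std(F,0).round(2),"X",np.mean(X,0).round(5),s["width"],s["grip_force"])
E
python3 f.py
```

```text
22.65 F [ 0.01 -0.21  0.01] +- [0.47 0.28 0.52] X [ 0.53328 -0.17721  0.02334] 0.020077114835175592 9.999960145214573
```

Call:
{"fn": "step_arm", "kwargs": {"delta_pos": [[0.014,0.12,0],[0.014,0.12,0],[0.014,0.12,0],[0.014,0.12,0],[0,0,0],[0,0,0]], "turn": [0,0,0,0,0,0]}}

```text
time: 23.25
ee_pos: [0.5347, -0.1649, 0.0233]
eef_rot: [0.746, 0.666, 0.0, -0.0]
ft_force: [-0.4, 0.9, 0.0]
width: 0.0199
grip_force: 10.0
```

```bash
python3 f.py
```

```text
23.5 F [0.36 0.62 0.34] +- [0.72 0.4  0.33] X [ 0.53469 -0.16509  0.02333] 0.020009936071419432 10.000058623845689
```

Call:
{"fn": "step_arm", "kwargs": {"delta_pos": [[0.009,0.08,0],[0,0,0],[0,0,0]], "turn": [0,0,0]}}

```text
time: 23.8
ee_pos: [0.5349, -0.163, 0.0233]
eef_rot: [0.746, 0.666, 0.0, -0.0]
ft_force: [0.6, 0.2, 0.9]
width: 0.0196
grip_force: 10.0
```

```bash
python3 f.py
```

```text
24.05 F [0.1  0.81 0.49] +- [0.42 0.52 0.43] X [ 0.5349  -0.16307  0.02334] 0.019752694211038174 10.000056732678786
```

Call:
{"fn": "step_arm", "kwargs": {"delta_pos": [[0.005,0.04,0],[0,0,0],[0,0,0]], "turn": [0,0,0]}}

```text
time: 24.35
ee_pos: [0.535, -0.1622, 0.0233]
eef_rot: [0.746, 0.666, 0.0, 0.0]
ft_force: [-0.4, -0.5, 1.1]
width: 0.0199
grip_force: 10.0
```

```bash
python3 f.py
```

```text
24.6 F [-0.28 -0.25  0.6 ] +- [0.44 0.35 0.38] X [ 0.53502 -0.16223  0.02333] 0.02019174644447727 9.999946192838252
```

Call:
{"fn": "step_arm", "kwargs": {"delta_pos": [[0.005,0.04,0],[0,0,0],[0,0,0]], "turn": [0,0,0]}}

```text
time: 24.9
ee_pos: [0.5352, -0.1611, 0.0233]
eef_rot: [0.746, 0.666, 0.0, -0.0]
ft_force: [0.5, 0.3, 0.3]
width: 0.0198
grip_force: 10.0
```

```bash
python3 f.py
```

```text
25.15 F [-0.28  0.1   0.45] +- [0.54 0.53 0.56] X [ 0.53515 -0.16108  0.02333] 0.019858233886830723 10.000010438379832
```

Call:
{"fn": "step_arm", "kwargs": {"delta_pos": [[0.005,0.04,0],[0,0,0],[0,0,0]], "turn": [0,0,0]}}

```text
time: 25.45
ee_pos: [0.5353, -0.1602, 0.0233]
eef_rot: [0.746, 0.666, 0.0, 0.0]
ft_force: [-0.4, -0.6, 0.8]
width: 0.02
grip_force: 10.0
```

```bash
python3 f.py
```

```text
25.7 F [-0.3   0.16  0.6 ] +- [0.42 0.57 0.42] X [ 0.53527 -0.16013  0.02332] 0.019832702877707085 10.000083928462118
```

Call:
{"fn": "step_arm", "kwargs": {"delta_pos": [[0.005,0.04,0],[0,0,0],[0,0,0]], "turn": [0,0,0]}}

```text
time: 26.0
ee_pos: [0.5354, -0.1591, 0.0233]
eef_rot: [0.746, 0.666, 0.0, 0.0]
ft_force: [0.9, 0.1, 0.4]
width: 0.0201
grip_force: 10.0
```

```bash
python3 f.py
```

```text
26.25 F [-0.04 -0.18  0.53] +- [0.44 0.52 0.38] X [ 0.53539 -0.15913  0.02332] 0.019824228645415002 10.000020791776478
```

Call:
{"fn": "step_arm", "kwargs": {"delta_pos": [[0.005,0.04,0],[0,0,0],[0,0,0]], "turn": [0,0,0]}}

```text
time: 26.55
ee_pos: [0.5355, -0.1581, 0.0233]
eef_rot: [0.746, 0.666, 0.0, -0.0]
ft_force: [-0.2, -0.2, 0.7]
width: 0.0196
grip_force: 10.0
```

```bash
python3 f.py
```

```text
26.8 F [-0.25 -0.07  0.69] +- [0.4  0.3  0.21] X [ 0.53553 -0.15811  0.02332] 0.019845981049916868 10.000009886571206
```

Call:
{"fn": "step_arm", "kwargs": {"delta_pos": [[0.005,0.04,0],[0,0,0],[0,0,0]], "turn": [0,0,0]}}

```text
time: 27.1
ee_pos: [0.5356, -0.1571, 0.0233]
eef_rot: [0.746, 0.666, 0.0, 0.0]
ft_force: [0.4, 0.7, 0.4]
width: 0.0199
grip_force: 10.0
```

```bash
python3 f.py
```

```text
27.35 F [ 0.28 -0.07  0.8 ] +- [0.59 0.74 0.76] X [ 0.53564 -0.15711  0.02332] 0.020263451123583787 10.000028508366086
```

Call:
{"fn": "step_arm", "kwargs": {"delta_pos": [[0.005,0.04,0],[0,0,0],[0,0,0]], "turn": [0,0,0]}}

```text
time: 27.65
ee_pos: [0.5358, -0.1561, 0.0233]
eef_rot: [0.746, 0.666, 0.0, 0.0]
ft_force: [-0.5, 0.2, 0.5]
width: 0.02
grip_force: 10.0
```

```bash
python3 f.py
```

```text
27.9 F [-0.15 -0.12  0.42] +- [0.63 0.46 0.42] X [ 0.53578 -0.15612  0.02333] 0.019619934012660715 10.000037283170968
```

Run:
```python
from bench import *
from h import *
import pickle
np.set_printoptions(precision=4,suppress=True)
def st(c):
    I=c["image"];P=cloud(c);hsv=cv2.cvtColor(I,cv2.COLOR_RGB2HSV);roi=np.zeros(I.shape[:2],bool);roi[150:265,280:395]=1
    m=roi&(hsv[...,1]>70)&(P[...,2]>0.035)&(P[...,2]<.065);r=cv2.minAreaRect(big(m));return ray(c,cv2.boxPoints(r),.049)[:,:2]
c1=camera("top");w=camera("wrist");pickle.dump((c1,w),open("d4.pkl","wb"))
print(st(pickle.load(open("d0.pkl","rb"))["top"]));print(st(c1))
I0=pickle.load(open("d0.pkl","rb"))["top"]["image"]
g=lambda I:cv2.cvtColor(I,cv2.COLOR_RGB2GRAY)[188:215,318:352].astype(np.float32)
print(cv2.phaseCorrelate(g(I0),g(c1["image"]),cv2.createHanningWindow((34,27),cv2.CV_32F)))
a=cv2.resize(w["image"],(400,250));b=cv2.resize(c1["image"][160:260,280:400],(400,333));cv2.imwrite("pics/w4.png",w["image"][:,:,::-1])
```

```text
[[ 0.5578  0.0368]
 [ 0.6213 -0.0422]
 [ 0.5406 -0.1034]
 [ 0.4787 -0.0251]]
[[ 0.5584  0.0369]
 [ 0.6215 -0.0433]
 [ 0.5397 -0.104 ]
 [ 0.4783 -0.0245]]
((0.08418186019072849, 0.5368405485422265), 0.8673405715958081)
```

View pics/w4.png

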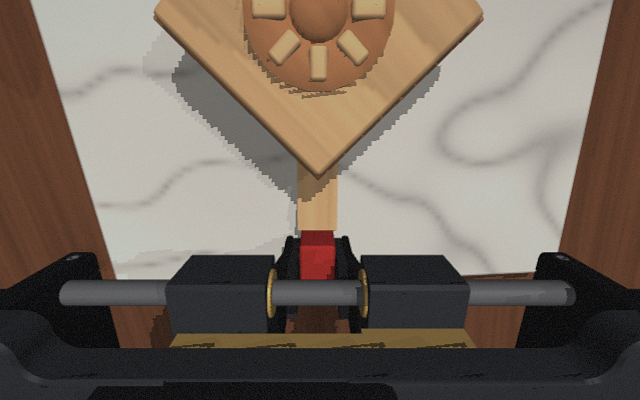

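The wrist view shows the wedge centred under the corner (corner tip at (319,177), ramp along column 317, handle front at about (317,231)). I'll check whether the corner has moved.

Run:
```python
import pickle;from h import *
np.set_printoptions(precision=4,suppress=True)
T,c=pickle.load(open("d4.pkl","rb"));P=cloud(c);hsv=cv2.cvtColor(c["image"],cv2.COLOR_RGB2HSV)
m=(abs(P[...,2]-.049)<.005)&(hsv[...,1]>70);m[178:]=0
k=big(m)[:,0].astype(float);v=k[:,1]
def line(sel): return cv2.fitLine(ray(c,k[sel],.049)[:,:2].astype(np.float32),cv2.DIST_HUBER,0,.01,.01).ravel()
side=(v>50)&(v<155);L=line(side&(k[:,0]<310));R=line(side&(k[:,0]>330))
t=np.linalg.solve(np.c_[L[:2],-R[:2]],R[2:]-L[2:]);print("corner",L[2:]+t[0]*L[:2])
# heights over stand top near corner and near far part
for u,vv in((318,150),(318,120),(230,60),(410,60),(180,20),(460,20)): print((u,vv),P[vv-3:vv+4,u-3:u+4].reshape(-1,3).mean(0))
A=pickle.load(open("w1.pkl","rb"));D=pickle.load(open("d0.pkl","rb"))["top"];E=pickle.load(open("t_pressC.pkl","rb"))
g=lambda I:cv2.cvtColor(I,cv2.COLOR_RGB2GRAY)[188:215,318:352].astype(np.float32)
print(cv2.phaseCorrelate(g(E["image"]),g(T["image"]),cv2.createHanningWindow((34,27),cv2.CV_32F)))
```

```text
corner [ 0.5423 -0.1019]
(318, 150) [ 0.5438 -0.0892  0.0472]
(318, 120) [ 0.5453 -0.0756  0.0473]
(230, 60) [ 0.5103 -0.0465  0.0472]
(410, 60) [ 0.5868 -0.0557  0.0501]
(180, 20) [ 0.4937 -0.0302  0.0501]
(460, 20) [ 0.6085 -0.0426  0.0475]
((0.4551794739369761, 1.9051431205287734), 0.42574388696333015)
```

Call:
{"fn": "step_arm", "kwargs": {"delta_pos": [[0.005,0.04,0],[0,0,0],[0,0,0]], "turn": [0,0,0]}}

```text
time: 28.3
ee_pos: [0.5359, -0.1552, 0.0233]
eef_rot: [0.746, 0.666, 0.0, 0.0]
ft_force: [-0.7, -1.2, 1.2]
width: 0.0199
grip_force: 10.0
```

```bash
python3 f.py
```

```text
28.55 F [-0.23 -0.48  0.82] +- [0.57 0.64 0.42] X [ 0.5359  -0.15515  0.02333] 0.019744766625349984 10.00000559957698
```

The corner hasn't moved. I'll continue in 1 mm steps.

Call:
{"fn": "step_arm", "kwargs": {"delta_pos": [[0.005,0.04,0],[0,0,0],[0,0,0]], "turn": [0,0,0]}}

```text
time: 28.85
ee_pos: [0.536, -0.1542, 0.0233]
eef_rot: [0.746, 0.666, 0.0, 0.0]
ft_force: [0.5, -0.4, 0.1]
width: 0.02
grip_force: 10.0
```

```bash
python3 f.py
```

```text
29.1 F [-0.23 -0.35  0.97] +- [0.51 0.32 0.75] X [ 0.53602 -0.15417  0.02333] 0.020071624997562345 9.999961807625368
```

Call:
{"fn": "step_arm", "kwargs": {"delta_pos": [[0.005,0.04,0],[0,0,0],[0,0,0]], "turn": [0,0,0]}}

```text
time: 29.4
ee_pos: [0.5362, -0.1532, 0.0234]
eef_rot: [0.746, 0.666, 0.0, 0.0]
ft_force: [0.9, -0.9, 1.0]
width: 0.0203
grip_force: 10.0
```

```bash
python3 f.py
```

```text
29.65 F [-0.46 -1.12  0.75] +- [0.68 0.38 0.46] X [ 0.53614 -0.15321  0.02333] 0.01990283710171329 9.999989532516338
```

Call:
{"fn": "step_arm", "kwargs": {"delta_pos": [[0.004,0.03,0],[0,0,0],[0,0,0]], "turn": [0,0,0]}}

```text
time: 29.95
ee_pos: [0.5363, -0.1525, 0.0233]
eef_rot: [0.746, 0.666, 0.0, 0.0]
ft_force: [-0.3, -1.2, -0.2]
width: 0.02
grip_force: 10.0
```

```bash
python3 f.py; python3 f.py
```

```text
30.2 F [-0.15 -1.7   0.75] +- [0.41 0.49 0.55] X [ 0.53624 -0.15248  0.02333] 0.019602663288368245 10.000022831372917
30.45 F [-0.17 -1.81  0.95] +- [0.56 0.25 0.47] X [ 0.53625 -0.15249  0.02334] 0.020084382529504397 10.000131397973746
```

The wedge is snug, with clear contact at about 1.8 N. I'll let go, rise, close the fingers and go over corner C.

Call:
{"fn": "step_arm", "kwargs": {"delta_pos": [[0,0,0],[0,0,0],[0,0,0],[0,0,0],[0,0,0]], "turn": [0,0,0,0,0], "grip": 0.4}}

```text
time: 30.95
ee_pos: [0.5362, -0.1523, 0.0233]
eef_rot: [0.746, 0.666, 0.0, -0.0]
ft_force: [-0.7, -0.8, 0.2]
width: 0.049
grip_force: 0.0
```

Call:
{"fn": "step_arm", "kwargs": {"delta_pos": [[0,0,0.2],[0,0,0.4],[0,0,0.6],[0,0,0.8],[0,0,0.6],[0,0,0]], "turn": [0,0,0,0,0,0]}}

```text
time: 31.55
ee_pos: [0.5379, -0.1528, 0.0914]
eef_rot: [0.746, 0.666, 0.001, 0.002]
ft_force: [-0.6, -0.4, 0.2]
width: 0.052
grip_force: 0.0
```

Call:
{"fn": "step_arm", "kwargs": {"delta_pos": [[0,0.5,0],[0.1,0.7,0],[0.1,0.8,0],[0.1,0.7,0],[0,0,0],[0,0,-0.5],[0,0,-0.4],[0,0,-0.2],[0,0,-0.2],[0,0,0],[0,0,0],[0,0,0]], "turn": [0,0,0,0,0,0,0,0,0,0,0,0], "grip": 1}}

```text
time: 32.75
ee_pos: [0.544, -0.085, 0.0562]
eef_rot: [0.746, 0.666, 0.0, 0.0]
ft_force: [-0.2, 0.1, -0.6]
width: 0.0007
grip_force: 0.0
```

Call:
{"fn": "step_arm", "kwargs": {"delta_pos": [[0,0,-0.14],[0,0,-0.08],[0,0,-0.04],[0,0,0],[0,0,0]], "turn": [0,0,0,0,0]}}

```text
time: 33.25
ee_pos: [0.5438, -0.0849, 0.0494]
eef_rot: [0.746, 0.666, 0.0, 0.0]
ft_force: [0.4, -0.2, 0.3]
width: 0.0004
grip_force: 0.0
```

Call:
{"fn": "step_arm", "kwargs": {"delta_pos": [[0,0,-0.02],[0,0,0],[0,0,0]], "turn": [0,0,0]}}

```text
time: 33.55
ee_pos: [0.5438, -0.085, 0.049]
eef_rot: [0.746, 0.666, 0.0, 0.0]
ft_force: [-1.4, 0.1, 2.6]
width: 0.0005
grip_force: 1.6
```

Call:
{"fn": "step_arm", "kwargs": {"delta_pos": [[0,0,-0.02],[0,0,0],[0,0,0]], "turn": [0,0,0]}}

```text
time: 33.85
ee_pos: [0.5439, -0.085, 0.0488]
eef_rot: [0.746, 0.666, 0.0, 0.0]
ft_force: [-2.3, -0.6, 6.5]
width: 0.0003
grip_force: 3.7
```

Call:
{"fn": "step_arm", "kwargs": {"delta_pos": [[0,0,-0.02],[0,0,0],[0,0,0],[0,0,0],[0,0,0]], "turn": [0,0,0,0,0]}}

```text
time: 34.35
ee_pos: [0.5439, -0.0852, 0.0487]
eef_rot: [0.746, 0.666, -0.0, 0.0]
ft_force: [-4.4, 0.5, 10.9]
width: 0.0003
grip_force: 5.6
```

C is now firm: 0.0487 at 11 N, against 0.0462 before. I'll withdraw and check.

Call:
{"fn": "step_arm", "kwargs": {"delta_pos": [[0,0,0.04],[0,0,0.1],[0,0,0.4],[0,0,0.8],[0,-0.5,1],[0,-1,1],[0,-1,0.5],[0,-1,0],[0,0,0],[0,0,0],[0,0,0]], "turn": [0,0,0,0,0,0,0,0,0,0,0]}}

```text
time: 35.45
ee_pos: [0.5438, -0.1713, 0.1439]
eef_rot: [0.745, 0.667, 0.0, -0.0]
ft_force: [0.1, 0.1, 0.2]
width: 0.0006
grip_force: 0.0
```

Run:
```python
from bench import *
import cv2
s=read_state();print(s["time"],s["ee_pos"],s["ft_force"])
c=camera("wrist");cv2.imwrite("pics/w5.png",c["image"][:,:,::-1])
```

```text
35.45 [ 0.54381683 -0.17127072  0.14392744] [0.08563166 0.11539607 0.17897614]
```

View pics/w5.png

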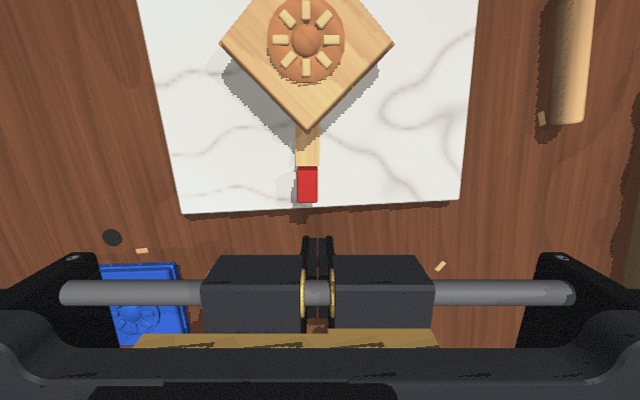

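The wedge sits on the slab (handle at (307,184)), square under the corner at (307,130). The stand is in place and the gripper is clear, so I'll hand in.

```bash
python3 -c "
from bench import *
print(close_job())"
```

```text
the job is handed in; nothing more can be done
None
```

The short foot was at the stand's −y (right-hand) corner, about 3 mm short; the red-handled wedge is now snug under it and released, and that corner held firm at 11 N when pressed again, with the stand not shoved out of place and the job handed in at about 35 s.

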